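Find and seat the rocking lid on the detergent caddy

ROBOT

A 7-joint arm with a two-finger parallel gripper is mounted at the origin on the work surface. World frame = base frame: x ahead of the robot, y to its left, z up, the work surface at z = 0. Lengths are in m, angles in rad, forces in N, time in s.
With the tool pointing down it reaches from about 0.375 to 0.925 m from the base axis. Payload 3.1 kg.
Tool frame: the origin (TCP) lies on the centre line of the jaws, within the pads' length; the fingertips stand 22 mm ahead of it and the grasp point (between the pads) lies 3 mm ahead of it; y points along the fingers, z is the direction in which the jaws open and shut, and the axes are right-handed (so a half turn about y gives the same grasp; the last joint's range is limited). The gripper opens to 85 mm and grips with 20 to 120 N. Pads are 22 mm wide; open, the fingers measure 114 mm over their backs; the gripper's body (76 mm by 85 mm) begins 54 mm behind the grasp point. The pads swing forward as they close: fully open they stand 13 mm farther back than shut.
Start: joints at [-1.352, 0.383, 0.044, 1.598, -0.018, 1.161, -0.05], TCP at [0.202, 0.618, 0.231] pointing down, gripper open.
Joint ranges: [-2.61, 2.61], [-0.41, 2.15], [-1.48, 1.57], [0, 2.5], [-1.57, 4.71], [0.05, 1.97], [-2.85, 2.85]. Speed limits (rad/s): [2.79, 2.79, 3.14, 3.14, 3.14, 3.14, 3.14].

INTERFACE

Orientations are given as a unit quaternion [x, y, z, w].
In Python, from station import env gives the robot as it stands. The module is installed in compiled form; this text tells all that it offers.
- The arm moves only by the shell command python3 -m inch 'ROWS' [OPENING] [FORCE]. ROWS is JSON, a list of rows, each a list of 6 numbers: the shift along the world's x, y, z in cm, then the turn, a rotation vector about the world's x, y, z in degrees. A call has exactly 10 rows; each row is the pose to reach, as a shift and turn from the pose commanded when the call began; what a row does not reach only later rows make up. A row lasts 1/12 s, in which the tool goes at most 41.7 mm and 7.16 degrees, less where a joint would pass 70% of its speed; a pose out of reach is approached as far as the arm can. A call with a gripper value outside its range is refused whole. OPENING is the opening, from 0 (shut) to 1 (fully open), set as the call begins (- or left out, the last holds). The fingers move at their own pace and stop on an object; FORCE is the grip in N (left out, the last holds). Time passes only in rows, so rows that repeat a pose let the fingers close, or fill a call up. It gives the time, the measured TCP pose, the force and the opening at its end, in the units of the state.
- env.read_state(): the state, without advancing time (a new reading comes with each control period).
- env.grab_frame(name): name is "scene" or "top" or "wrist"; returns a dict with "color" (420x560x3 uint8, red, green, blue), "K" (3x3 intrinsics, pixels), "D" ([k1, k2, p1, p2, k3] as OpenCV has them; the pictures are not rectified), "position" and "orientation" of the camera in the world; the wrist camera has in their place "tool_from_camera" (4x4, takes a point from camera to tool coordinates, whose origin is the TCP and whose axes are the tool frame's). Camera axes: x right, y down, z forward; pixel columns grow to the right and rows downward; lengths in m; the calibration is good to about 2 mm. A picture is of the moment at which its call begins: read the wrist's pose just before it. There is no depth.
- env.finish_job(): hands the job in, once; it reports no verdict.
The state is a dict: "time_s": time; "joints": joint angles; "qvel": joint speeds; "effort": joint torques, N m; "position": TCP position; "tool_rot": TCP orientation; "contact_force": force on the tool from outside, world axes, zero at the start; "moment": the same for the moment, N m; "finger_gap": finger opening in m.
Only numpy, scipy, OpenCV 4.12 (cv2) and the standard library are available. Lean on these libraries where they do the work, as an engineer would, in place of code of your own. Each camera call takes 0.05 s, during which the arm holds its last target. There are 200 camera calls.

TASK

One of the four identical white lids on the laundry's detergent caddy is not seated and rocks. Press lightly on the near or far edge of one lid after another until you find the one that rocks, then press that lid down at its middle until it is fully home. Only touch and press: do not pull up or take off any lid, do not lean hard on them, and leave the other things where they stand.

Things in the scene. Friction and masses are not known exactly. Their poses are not given: they have to be found in the camera images.
- place_1 (a point): One of four places in a row on the detergent caddy (grey block, deck 70 mm above the counter, 190 mm deep, 480 mm wide), numbered from +y to -y, 116 mm apart. The point is on the deck, on the vertical axis of this place's lid. Axes: z up, x from the row's near side (robot's side) to its far side, y along the row. The lid here is a flat white disc, 80 mm across, with a small tab on its near rim; its top is 35 to 41 mm above this point (differs from place to place).
- place_2 (a point): As place_1: place 2 of the row. The point is on the deck, on the vertical axis of this place's lid. Axes: z up, x from the row's near side (robot's side) to its far side, y along the row. The lid here is a flat white disc, 80 mm across, with a small tab on its near rim; its top is 35 to 41 mm above this point (differs from place to place).
- place_3 (a point): As place_1: place 3 of the row. The point is on the deck, on the vertical axis of this place's lid. Axes: z up, x from the row's near side (robot's side) to its far side, y along the row. The lid here is a flat white disc, 80 mm across, with a small tab on its near rim; its top is 35 to 41 mm above this point (differs from place to place).
- place_4 (a point): As place_1: place 4 of the row. The point is on the deck, on the vertical axis of this place's lid. Axes: z up, x from the row's near side (robot's side) to its far side, y along the row. The lid here is a flat white disc, 80 mm across, with a small tab on its near rim; its top is 35 to 41 mm above this point (differs from place to place).
- lid_tilt (a joint): Rocking angle (rad) of the one unseated lid, whichever place it is at: 0 level, positive when its far edge is down, negative when its near edge is down. It rocks only about the line of the row (y axis of the places), freely, as a see-saw about its middle, up to about 0.11 to 0.14 rad (its edge goes down 4 to 5 mm under 1 to 2 N) and goes back level when let go. The three other lids are rigid. Pressing its edge does not seat it.
- lid_drop (a joint): How far (m) that same lid has gone down onto its neck: 0 to 0.001 at the start, 0.005 when fully seated, negative if pulled up. It needs about 9 N straight down at its middle and stays where it is left; once seated it no longer rocks.
- dose_cup: Clear plastic dosing cup, 48 mm wide, 45 mm tall, on the caddy's deck behind the lids. To be left alone; origin at the centre of its underside.
- clothes_peg: Wooden clothes peg, 74 mm long and 9 mm high, lying on the deck behind the lids. To be left alone; origin at the centre of its underside.
- stain_stick: White stain-remover stick, 30 mm wide, 58 mm tall, standing on the deck behind the lids. To be left alone; origin at the centre of its underside.
- softener: White softener bottle, 72 mm wide, 165 mm tall, on the counter beside the caddy, at its -y end. To be left alone; origin at the centre of its underside.
- mug: White mug, 80 mm wide, 85 mm tall, on the counter beside the caddy, at its +y end. To be left alone; origin at the centre of its underside.
- lint_brush: Wooden lint brush, 190 mm long, lying on the counter on the robot's side of the caddy. To be left alone; origin on its long axis, at the underside.
- soap_box: Cardboard soap box 60 x 95 x 35 mm, lying on the counter on the robot's side of the caddy. To be left alone; origin at the centre of its underside.

How it is judged:
By the outcome, as a careful person would: the job done as asked, in the order asked, and still so for the second after the job is handed in, with the robot touching nothing.
It also fails if it takes over 48 s, if anything falls off the work surface, if the arm or the gripper's body presses on something with over 40 N, if the wrist force passes 120 N, or if a joint passes its speed limit or range.

## Working session

There is one attempt and no reset: what is moved stays moved. The work goes in short steps, Python scripts to look and compute and a shell command to move; the robot and the scene stay as the last step left them, time stands still between calls to the robot, and variables do not carry over. Pictures are saved under pics/ and viewed, about 8 in all and at most 12, crops included, and the job is handed in when it is done.

```bash
mkdir -p pics
python3 - <<'E'
from station import env
import cv2
s=env.read_state();print({k:s[k] for k in("time_s","position","tool_rot","contact_force","finger_gap")})
for n in("scene","top"):
    f=env.grab_frame(n);cv2.imwrite(f"pics/{n}0.png",f["color"][:,:,::-1]);print(n,f["K"],f["D"],f["position"],f["orientation"])
E
```

```text
{'time_s': 0.0, 'position': array([0.20217435, 0.61674767, 0.22946826]), 'tool_rot': array([ 0.6991957 , -0.11161134,  0.11140136, -0.69732204]), 'contact_force': array([-0.30178689,  0.14096427, -0.61445188]), 'finger_gap': 0.08543772154174828}
scene [[464.62712921   0.         276.46387943]
 [  0.         464.62712921 205.48085259]
 [  0.           0.           1.        ]] [-0.1022443  0.         0.         0.         0.       ] [1.36017547 0.0724797  0.83234326] [ 0.62510154  0.66355745 -0.2923849  -0.28887826]
top [[384.32704017   0.         281.22465716]
 [  0.         384.32704017 215.82886093]
 [  0.           0.           1.        ]] [-0.10085897  0.          0.          0.          0.        ] [0.3512388  0.03407286 1.06552602] [-0.7000466   0.70765096 -0.0661246   0.0692272 ]
```

View pics/top0.png

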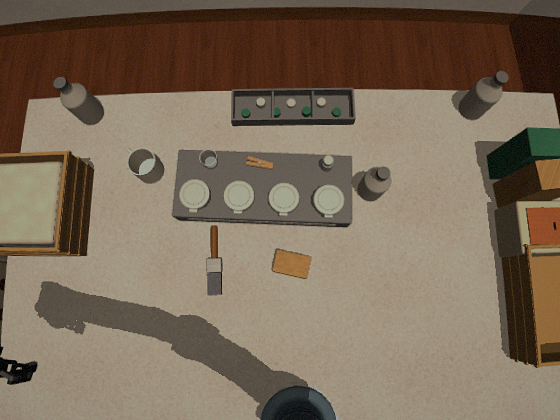

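View pics/scene0.png

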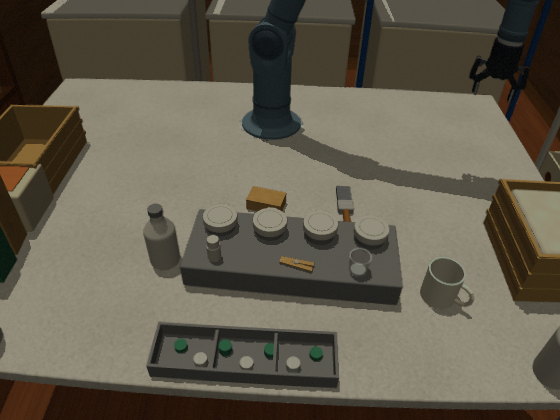

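```bash
cat > h.py <<'E'
import numpy as np,cv2
from station import env
from scipy.spatial.transform import Rotation as R
def ray(f,uv,z):
    p=cv2.undistortPoints(np.array([[uv]],float),f["K"],np.array(f["D"]))[0,0]
    d=R.from_quat(f["orientation"]).apply([*p,1]);c=np.array(f["position"])
    return c+d*(z-c[2])/d[2]
E
python3 - <<'E'
from h import *
s=env.read_state();print(R.from_quat(s["tool_rot"]).as_matrix().round(3))
f=env.grab_frame("top")
for uv in[(195,194),(239,196),(284,198),(329,200)]:print(ray(f,uv,.108).round(4))
im=f["color"][135:235,165:365,::-1];cv2.imwrite("pics/crop.png",cv2.resize(im,None,fx=4,fy=4,interpolation=2))
E
```

```text
[[ 0.95  -0.001  0.311]
 [-0.311 -0.002  0.95 ]
 [ 0.    -1.    -0.002]]
[0.5971 0.2595 0.108 ]
[0.5902 0.1453 0.108 ]
[0.5835 0.0297 0.108 ]
[ 0.577  -0.0854  0.108 ]
```

View pics/crop.png

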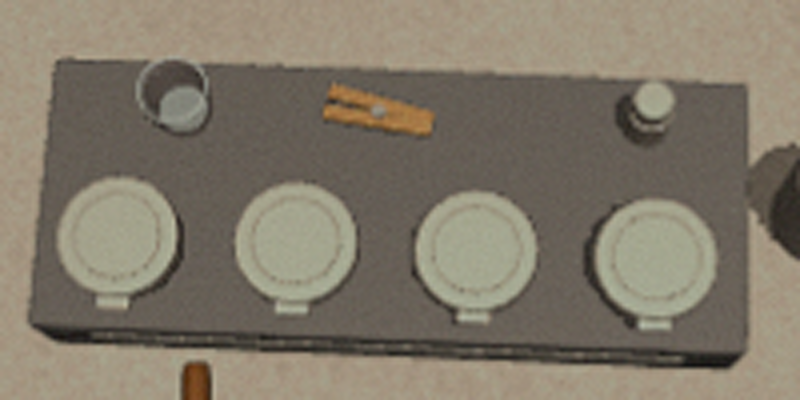

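Top view: four lids in a row at roughly (194.5,194), (239,195), (284,197), (329,199), tabs on the near side. Behind them are the cup (208,159), peg (260,162) and stick (327,161). The scene view agrees. The row's yaw is about -3.3°, so I move to lid 1's near edge with the jaws shut.

```bash
python3 -m inch '[[2.5,-2.5,0,0,0,2],[5,-5,0,0,0,4],[7.5,-7.5,0,0,0,6],[10,-10,0,0,0,8],[12.5,-12.5,0,0,0,10],[15,-15,0,0,0,12],[17.5,-17.5,0,0,0,14],[20,-20,0,0,0,14.8],[22.5,-22.5,0,0,0,14.8],[25,-25,0,0,0,14.8]]' 0 20
python3 -m inch '[[2,-2,0,0,0,0],[4,-4,-1,0,0,0],[6,-6,-2,0,0,0],[8,-8,-3,0,0,0],[10,-10,-4,0,0,0],[11.3,-10.5,-5,0,0,0],[11.3,-10.5,-6,0,0,0],[11.3,-10.5,-7,0,0,0],[11.3,-10.5,-7.5,0,0,0],[11.3,-10.5,-7.5,0,0,0]]'
```

```text
time_s: 0.98
position: [0.4532, 0.366, 0.2306]
tool_rot: [0.707, -0.021, 0.02, -0.707]
contact_force: [0.8, -0.0, -0.7]
finger_gap: 0.0002
time_s: 1.82
position: [0.5626, 0.2641, 0.1537]
tool_rot: [0.707, -0.021, 0.018, -0.706]
contact_force: [-0.3, 0.1, -1.1]
finger_gap: 0.0001
```

Run:
```python
from h import *
s=env.read_state();print(s["position"])
f=env.grab_frame("wrist");g=env.grab_frame("scene")
im=np.hstack([f["color"][:,:,::-1],cv2.resize(g["color"][170:310,300:420,::-1],(240,280))if 0 else cv2.copyMakeBorder(cv2.resize(g["color"][170:310,300:420,::-1],(240,280)),0,140,0,0,0)])
cv2.imwrite("pics/w1.png",im)
```

```text
[0.56261582 0.26407841 0.15368173]
```

View pics/w1.png

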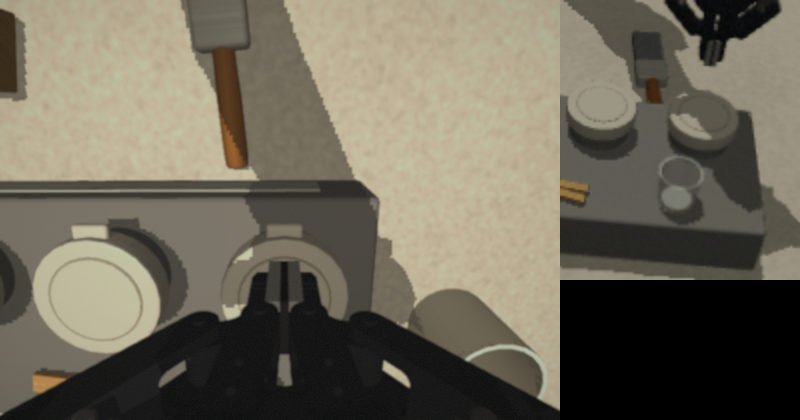

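The wrist view shows the fingertips at (284,265), over the near part of lid 1, whose near rim is at row 238. Next I lower to contact.

```bash
python3 -m inch '[[0,0,-0.5,0,0,0],[0,0,-1,0,0,0],[0,0,-1.5,0,0,0],[0,0,-1.8,0,0,0],[0,0,-1.9,0,0,0],[0,0,-1.9,0,0,0],[0,0,-1.9,0,0,0],[0,0,-1.9,0,0,0],[0,0,-1.9,0,0,0],[0,0,-1.9,0,0,0]]'
python3 -m inch '[[0,0,-0.03,0,0,0],[0,0,-0.06,0,0,0],[0,0,-0.09,0,0,0],[0,0,-0.12,0,0,0],[0,0,-0.15,0,0,0],[0,0,-0.15,0,0,0],[0,0,-0.15,0,0,0],[0,0,-0.15,0,0,0],[0,0,-0.15,0,0,0],[0,0,-0.15,0,0,0]]'
```

```text
time_s: 2.75
position: [0.5657, 0.2627, 0.1371]
tool_rot: [-0.707, 0.021, -0.021, 0.707]
contact_force: [-0.4, -0.7, -0.5]
finger_gap: -0.0
time_s: 3.58
position: [0.5655, 0.2627, 0.1354]
tool_rot: [-0.707, 0.021, -0.021, 0.707]
contact_force: [0.6, -0.1, 0.4]
finger_gap: -0.0
```

```bash
python3 -m inch '[[0,0,-0.03,0,0,0],[0,0,-0.06,0,0,0],[0,0,-0.09,0,0,0],[0,0,-0.12,0,0,0],[0,0,-0.15,0,0,0],[0,0,-0.15,0,0,0],[0,0,-0.15,0,0,0],[0,0,-0.15,0,0,0],[0,0,-0.15,0,0,0],[0,0,-0.15,0,0,0]]'
```

```text
time_s: 4.42
position: [0.5655, 0.2626, 0.1339]
tool_rot: [-0.707, 0.021, -0.021, 0.707]
contact_force: [-0.0, -0.2, 0.6]
finger_gap: -0.0001
```

```bash
python3 -m inch '[[0,0,-0.03,0,0,0],[0,0,-0.06,0,0,0],[0,0,-0.09,0,0,0],[0,0,-0.12,0,0,0],[0,0,-0.15,0,0,0],[0,0,-0.15,0,0,0],[0,0,-0.15,0,0,0],[0,0,-0.15,0,0,0],[0,0,-0.15,0,0,0],[0,0,-0.15,0,0,0]]'
```

```text
time_s: 5.25
position: [0.5655, 0.2627, 0.1324]
tool_rot: [0.707, -0.021, 0.021, -0.707]
contact_force: [0.3, -0.3, -0.0]
finger_gap: -0.0002
```

```bash
python3 -m inch '[[0,0,-0.03,0,0,0],[0,0,-0.06,0,0,0],[0,0,-0.09,0,0,0],[0,0,-0.12,0,0,0],[0,0,-0.15,0,0,0],[0,0,-0.15,0,0,0],[0,0,-0.15,0,0,0],[0,0,-0.15,0,0,0],[0,0,-0.15,0,0,0],[0,0,-0.15,0,0,0]]'
```

```text
time_s: 6.08
position: [0.5655, 0.2627, 0.1309]
tool_rot: [0.707, -0.021, 0.021, -0.707]
contact_force: [0.4, -0.5, 0.0]
finger_gap: -0.0
```

```bash
python3 -m inch '[[0,0,-0.03,0,0,0],[0,0,-0.06,0,0,0],[0,0,-0.09,0,0,0],[0,0,-0.12,0,0,0],[0,0,-0.15,0,0,0],[0,0,-0.15,0,0,0],[0,0,-0.15,0,0,0],[0,0,-0.15,0,0,0],[0,0,-0.15,0,0,0],[0,0,-0.15,0,0,0]]'
```

```text
time_s: 6.92
position: [0.5655, 0.2626, 0.1294]
tool_rot: [-0.707, 0.021, -0.021, 0.707]
contact_force: [0.1, -1.0, 0.0]
finger_gap: 0.0
```

```bash
python3 -m inch '[[0,0,-0.03,0,0,0],[0,0,-0.06,0,0,0],[0,0,-0.09,0,0,0],[0,0,-0.12,0,0,0],[0,0,-0.15,0,0,0],[0,0,-0.15,0,0,0],[0,0,-0.15,0,0,0],[0,0,-0.15,0,0,0],[0,0,-0.15,0,0,0],[0,0,-0.15,0,0,0]]'
```

```text
time_s: 7.75
position: [0.5655, 0.2627, 0.1279]
tool_rot: [-0.707, 0.021, -0.021, 0.707]
contact_force: [0.0, -0.1, -0.3]
finger_gap: -0.0
```

```bash
python3 -m inch '[[0,0,-0.03,0,0,0],[0,0,-0.06,0,0,0],[0,0,-0.09,0,0,0],[0,0,-0.12,0,0,0],[0,0,-0.15,0,0,0],[0,0,-0.15,0,0,0],[0,0,-0.15,0,0,0],[0,0,-0.15,0,0,0],[0,0,-0.15,0,0,0],[0,0,-0.15,0,0,0]]'
```

```text
time_s: 8.58
position: [0.5655, 0.2627, 0.1264]
tool_rot: [-0.707, 0.021, -0.021, 0.707]
contact_force: [-0.1, -0.4, 0.4]
finger_gap: -0.0005
```

Run:
```python
from h import *
f=env.grab_frame("wrist")["color"][190:330,190:380,::-1];g=env.grab_frame("scene")["color"][190:270,330:410,::-1]
cv2.imwrite("pics/w2.png",np.hstack([cv2.resize(f,(488,360),interpolation=2),cv2.resize(g,(360,360),interpolation=2)])[:,:800])
```

```text
(no output)
```

View pics/w2.png

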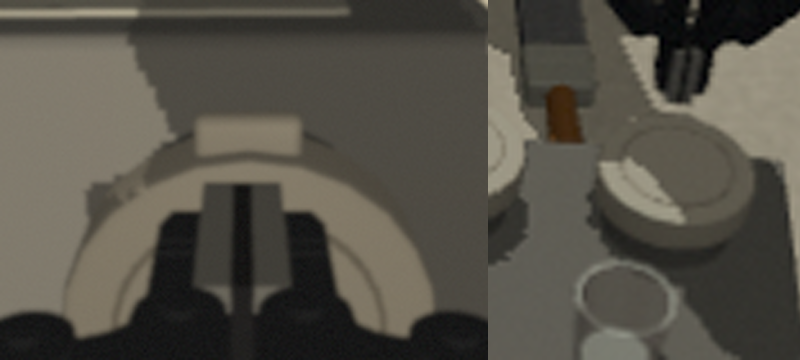

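The scene crop shows a gap between the tip (675,100) and the rim, so there's no contact yet. I'll check the geometry by triangulating the lid and projecting the tip.

Run:
```python
from h import *
s=env.read_state();p=s["position"];print(p)
t,g=env.grab_frame("top"),env.grab_frame("scene")
def proj(f,P):
    r=R.from_quat(f["orientation"]).inv();return cv2.projectPoints(np.array([P],float),r.as_rotvec(),r.apply(-np.array(f["position"])),f["K"],np.array(f["D"]))[0].ravel().round(1)
for d in((0,0,-.022),(.011,0,-.022),(-.011,0,-.022)):print("tip",proj(g,p+np.array(d)),proj(t,p+np.array(d)))
for z in(.10,.105,.11):
    P=ray(t,(194.5,194),z);print(z,P.round(4),proj(g,P),"near rim",proj(g,P+[-.04,.002,0]),"far",proj(g,P+[.04,-.002,0]))
im=g["color"][180:260,190:430,::-1];cv2.imwrite("pics/s3.png",cv2.resize(im,(800,267),interpolation=2))
cv2.imwrite("pics/s3.png",np.vstack([cv2.resize(g["color"][180:260,330:410,::-1],(560,560),interpolation=2)]))
```

```text
[0.56546623 0.26266607 0.12637704]
tip [370.5 218.2] [193.7 206.3]
tip [371.  221.4] [193.8 202.1]
tip [370. 215.] [193.5 210.4]
0.1 [0.5992 0.2627 0.1   ] [371.7 229.7] near rim [370.8 217.7] far [372.6 242.3]
0.105 [0.5979 0.2615 0.105 ] [371.5 227.7] near rim [370.6 215.8] far [372.4 240.3]
0.11 [0.5966 0.2603 0.11  ] [371.2 225.7] near rim [370.4 213.8] far [372.1 238.3]
```

View pics/s3.png

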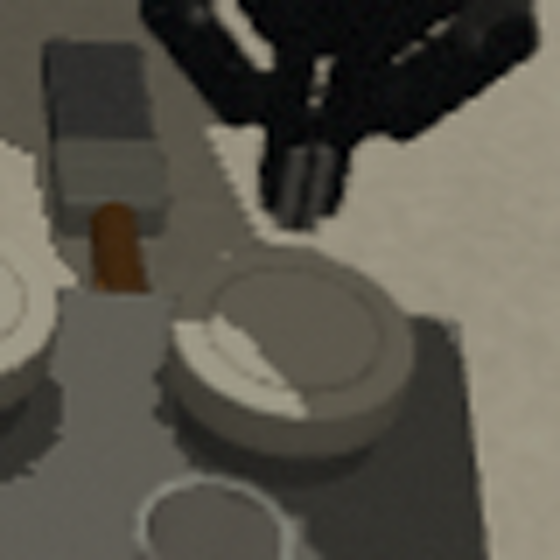

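Run:
```python
from h import *
s=env.read_state();p=np.array(s["position"]);r=R.from_quat(s["tool_rot"])
f=env.grab_frame("wrist");T=np.array(f["tool_from_camera"]);C=np.linalg.inv(T)
print(T.round(3), s["finger_gap"])
def pt(q):
    rv=R.from_matrix(C[:3,:3]).as_rotvec();return cv2.projectPoints(np.array([q],float),rv,C[:3,3],f["K"],np.array(f["D"]))[0].ravel().round(1)
for y in(-.01,0,.01,.022):print("tip y",y,[pt((x,y,0)) for x in(-.011,0,.011)])
for z in(.095,.1,.105,.11):
    d=z-.105;c=np.array([.5979-.26*d,.2615-.24*d,z]);print(z,"near rim",pt(r.inv().apply(c+[-.04,.002,0]-p)),"ctr",pt(r.inv().apply(c-p)))
```

```text
[[ 0.002  0.957  0.291 -0.074]
 [-0.002 -0.291  0.957 -0.143]
 [ 1.    -0.002  0.001  0.001]
 [ 0.     0.     0.     1.   ]] -6.96855120841869e-05
tip y -0.01 [array([280.7, 266.9]), array([280.8, 290.2]), array([280.9, 312.5])]
tip y 0 [array([280.8, 257.2]), array([280.9, 279.3]), array([281. , 300.5])]
tip y 0.01 [array([281. , 248.6]), array([281.1, 269.6]), array([281.1, 289.8])]
tip y 0.022 [array([281.1, 239.6]), array([281.2, 259.4]), array([281.3, 278.5])]
0.095 near rim [286.7 243.4] ctr [287.3 308.2]
0.1 near rim [284.4 244.7] ctr [285.1 311.2]
0.105 near rim [281.9 246.2] ctr [282.8 314.4]
0.11 near rim [279.3 247.7] ctr [280.4 317.7]
```

Both cameras put the fingertips about 15 mm higher than I assumed, with no force felt. I keep descending gently and watch the force.

```bash
python3 -m inch '[[0,0,-0.05,0,0,0],[0,0,-0.1,0,0,0],[0,0,-0.15,0,0,0],[0,0,-0.2,0,0,0],[0,0,-0.25,0,0,0],[0,0,-0.3,0,0,0],[0,0,-0.35,0,0,0],[0,0,-0.4,0,0,0],[0,0,-0.4,0,0,0],[0,0,-0.4,0,0,0]]'
```

```text
time_s: 9.67
position: [0.5655, 0.2626, 0.1223]
tool_rot: [0.707, -0.021, 0.021, -0.707]
contact_force: [-0.6, -0.2, 0.3]
finger_gap: -0.0003
```

```bash
python3 -m inch '[[0,0,-0.05,0,0,0],[0,0,-0.1,0,0,0],[0,0,-0.15,0,0,0],[0,0,-0.2,0,0,0],[0,0,-0.25,0,0,0],[0,0,-0.3,0,0,0],[0,0,-0.3,0,0,0],[0,0,-0.3,0,0,0],[0,0,-0.3,0,0,0],[0,0,-0.3,0,0,0]]'
```

```text
time_s: 10.5
position: [0.5655, 0.2627, 0.1194]
tool_rot: [-0.707, 0.021, -0.021, 0.707]
contact_force: [-0.5, -0.5, -0.6]
finger_gap: 0.0002
```

```bash
python3 -m inch '[[0,0,-0.05,0,0,0],[0,0,-0.1,0,0,0],[0,0,-0.15,0,0,0],[0,0,-0.2,0,0,0],[0,0,-0.25,0,0,0],[0,0,-0.25,0,0,0],[0,0,-0.25,0,0,0],[0,0,-0.25,0,0,0],[0,0,-0.25,0,0,0],[0,0,-0.25,0,0,0]]'
```

```text
time_s: 11.33
position: [0.5655, 0.2627, 0.1169]
tool_rot: [-0.707, 0.021, -0.021, 0.707]
contact_force: [-0.6, -0.2, -0.5]
finger_gap: -0.0001
```

```bash
python3 -m inch '[[0,0,-0.05,0,0,0],[0,0,-0.1,0,0,0],[0,0,-0.15,0,0,0],[0,0,-0.2,0,0,0],[0,0,-0.2,0,0,0],[0,0,-0.2,0,0,0],[0,0,-0.2,0,0,0],[0,0,-0.2,0,0,0],[0,0,-0.2,0,0,0],[0,0,-0.2,0,0,0]]'
```

```text
time_s: 12.17
position: [0.5655, 0.2627, 0.1149]
tool_rot: [-0.707, 0.021, -0.021, 0.707]
contact_force: [0.6, 0.5, -0.2]
finger_gap: -0.0001
```

```bash
python3 -m inch '[[0,0,-0.05,0,0,0],[0,0,-0.1,0,0,0],[0,0,-0.15,0,0,0],[0,0,-0.2,0,0,0],[0,0,-0.2,0,0,0],[0,0,-0.2,0,0,0],[0,0,-0.2,0,0,0],[0,0,-0.2,0,0,0],[0,0,-0.2,0,0,0],[0,0,-0.2,0,0,0]]'
```

```text
time_s: 13.0
position: [0.5655, 0.2627, 0.1129]
tool_rot: [-0.707, 0.021, -0.021, 0.707]
contact_force: [-0.2, -0.3, 0.3]
finger_gap: -0.0003
```

Run:
```python
from h import *
f=env.grab_frame("wrist")["color"][190:330,190:380,::-1];g=env.grab_frame("scene")["color"][190:270,330:410,::-1]
cv2.imwrite("pics/w4.png",np.hstack([cv2.resize(f,(488,360),interpolation=2),cv2.resize(g,(360,360),interpolation=2)])[:,:800])
```

```text
(no output)
```

View pics/w4.png

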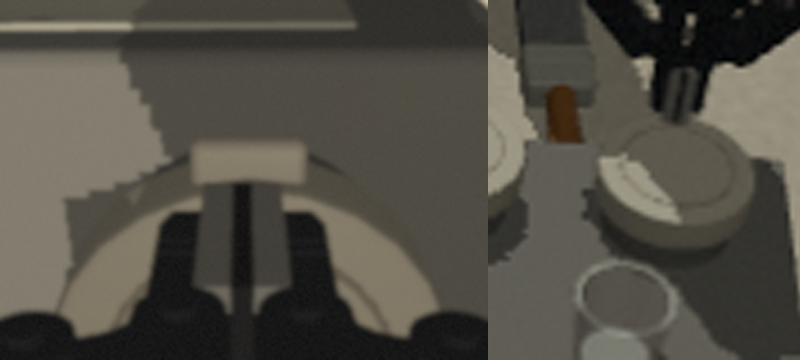

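Tip at scene pixel (372,217), lid rim near (373,216). Parallax says it is still about 5–10 mm above the lid, with its x position right. I continue.

```bash
python3 -m inch '[[0.1,0,-0.05,0,0,0],[0.2,0,-0.1,0,0,0],[0.3,0,-0.15,0,0,0],[0.3,0,-0.2,0,0,0],[0.3,0,-0.25,0,0,0],[0.3,0,-0.3,0,0,0],[0.3,0,-0.3,0,0,0],[0.3,0,-0.3,0,0,0],[0.3,0,-0.3,0,0,0],[0.3,0,-0.3,0,0,0]]'
```

```text
time_s: 13.93
position: [0.5685, 0.2627, 0.1099]
tool_rot: [-0.707, 0.021, -0.021, 0.707]
contact_force: [0.1, -0.2, -0.9]
finger_gap: -0.0001
```

```bash
python3 -m inch '[[0,0,-0.05,0,0,0],[0,0,-0.1,0,0,0],[0,0,-0.15,0,0,0],[0,0,-0.2,0,0,0],[0,0,-0.2,0,0,0],[0,0,-0.2,0,0,0],[0,0,-0.2,0,0,0],[0,0,-0.2,0,0,0],[0,0,-0.2,0,0,0],[0,0,-0.2,0,0,0]]'
```

```text
time_s: 14.77
position: [0.5685, 0.2627, 0.1084]
tool_rot: [-0.707, 0.021, -0.021, 0.707]
contact_force: [-1.8, 0.3, 6.3]
finger_gap: -0.0001
```

Contact: 6.3 N after at most 1.5 mm of travel, so lid 1 is rigid. I'll estimate the heights of the other lids from the initial frames to save time.

```bash
python3 - <<'E'
import cv2
g=cv2.imread("pics/scene0.png")[195:265,197:397];t=cv2.imread("pics/top0.png")[170:220,170:370]
import numpy as np
cv2.imwrite("pics/s5.png",np.vstack([cv2.resize(g,None,fx=4,fy=4,interpolation=2),cv2.resize(t,None,fx=4,fy=4,interpolation=2)]))
E
python3 -m inch '[[0,0,0.6,0,0,0],[0,0,1.2,0,0,0],[-0.1,-2.9,1.2,0,0,0],[-0.3,-5.8,1.2,0,0,0],[-0.45,-8.7,1.2,0,0,0],[-0.6,-11.6,1.2,0,0,0],[-0.6,-11.6,1.2,0,0,0],[-0.6,-11.6,0.9,0,0,0],[-0.6,-11.6,0.7,0,0,0],[-0.6,-11.6,0.7,0,0,0]]'
```

```text
time_s: 15.6
position: [0.562, 0.1486, 0.1143]
tool_rot: [-0.707, 0.02, -0.02, 0.707]
contact_force: [-0.5, 0.3, -0.9]
finger_gap: 0.0003
```

View pics/s5.png

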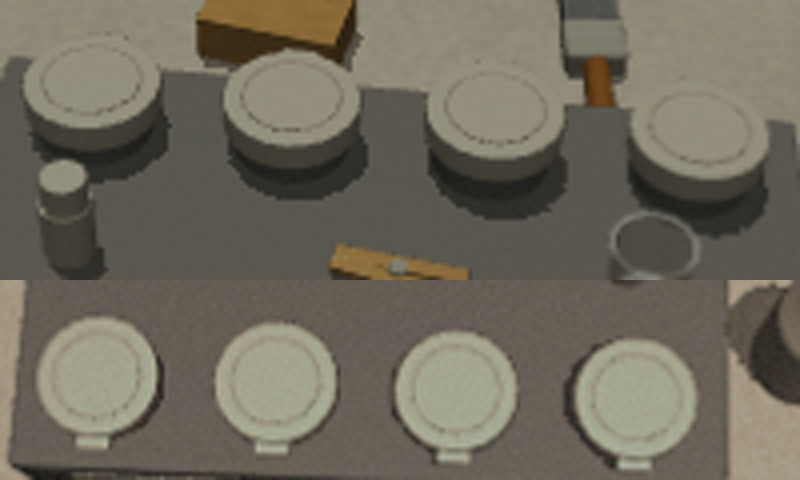

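Run:
```python
from h import *
from scipy.optimize import least_squares
t,g=env.grab_frame("top"),env.grab_frame("scene")
def proj(f,P):
    r=R.from_quat(f["orientation"]).inv();return cv2.projectPoints(np.array([P],float),r.as_rotvec(),r.apply(-np.array(f["position"])),f["K"],np.array(f["D"]))[0].ravel()
for a,b in zip([(371.5,226.75),(321.25,221.75),(270,219.25),(220,215.25)],[(194.5,194),(239,195.5),(284,197.5),(328.75,199.5)]):
    q=least_squares(lambda P:np.r_[proj(g,P)-a,proj(t,P)-b],[.59,.1,.1]);print(q.x.round(4),q.fun.round(1))
```

```text
[0.5973 0.2612 0.1073] [-0.1  0.  -0.1 -0. ]
[0.5912 0.1464 0.1096] [-0.4  0.  -0.5 -0. ]
[0.5857 0.0302 0.1046] [-0.2 -0.  -0.2  0. ]
[ 0.5794 -0.0854  0.1037] [ 0.  0.  0. -0.]
```

```bash
python3 -m inch '[[0,0,-0.05,0,0,0],[0,0,-0.1,0,0,0],[0,0,-0.15,0,0,0],[0,0,-0.18,0,0,0],[0,0,-0.18,0,0,0],[0,0,-0.18,0,0,0],[0,0,-0.18,0,0,0],[0,0,-0.18,0,0,0],[0,0,-0.18,0,0,0],[0,0,-0.18,0,0,0]]'
```

```text
time_s: 16.53
position: [0.5625, 0.1466, 0.1131]
tool_rot: [-0.707, 0.021, -0.021, 0.707]
contact_force: [-0.5, 0.5, -0.7]
finger_gap: 0.0
```

```bash
python3 -m inch '[[0,0,-0.05,0,0,0],[0,0,-0.1,0,0,0],[0,0,-0.12,0,0,0],[0,0,-0.12,0,0,0],[0,0,-0.12,0,0,0],[0,0,-0.12,0,0,0],[0,0,-0.12,0,0,0],[0,0,-0.12,0,0,0],[0,0,-0.12,0,0,0],[0,0,-0.12,0,0,0]]'
```

```text
time_s: 17.37
position: [0.5625, 0.1467, 0.1119]
tool_rot: [0.707, -0.021, 0.021, -0.707]
contact_force: [0.4, -0.2, 0.3]
finger_gap: -0.0001
```

```bash
python3 -m inch '[[0,0,-0.05,0,0,0],[0,0,-0.1,0,0,0],[0,0,-0.12,0,0,0],[0,0,-0.12,0,0,0],[0,0,-0.12,0,0,0],[0,0,-0.12,0,0,0],[0,0,-0.12,0,0,0],[0,0,-0.12,0,0,0],[0,0,-0.12,0,0,0],[0,0,-0.12,0,0,0]]'
```

```text
time_s: 18.2
position: [0.5625, 0.1467, 0.1107]
tool_rot: [0.707, -0.021, 0.021, -0.707]
contact_force: [0.2, 0.9, -0.8]
finger_gap: -0.0001
```

```bash
python3 -c "
from station import env;s=env.read_state();print(s['contact_force'],s['moment'],s['position'])"
```

```text
[ 0.23763936  0.85158777 -0.77760118] [ 0.0503537  -0.00747822  0.03986448] [0.56249883 0.14666971 0.11069164]
```

```bash
python3 -m inch '[[0,0,-0.05,0,0,0],[0,0,-0.1,0,0,0],[0,0,-0.12,0,0,0],[0,0,-0.12,0,0,0],[0,0,-0.12,0,0,0],[0,0,-0.12,0,0,0],[0,0,-0.12,0,0,0],[0,0,-0.12,0,0,0],[0,0,-0.12,0,0,0],[0,0,-0.12,0,0,0]]'
```

```text
time_s: 19.03
position: [0.5626, 0.1467, 0.1101]
tool_rot: [-0.707, 0.021, -0.021, 0.707]
contact_force: [-1.4, -0.3, 5.4]
finger_gap: 0.0
```

```bash
python3 -c "
from station import env;s=env.read_state();print(s['contact_force'],s['moment'],s['position'])"
```

```text
[-1.36286789 -0.32242094  5.3919983 ] [-0.08218002  0.41898178  0.04088674] [0.56258463 0.14668781 0.11014201]
```

Lid 2 is also rigid: 5.4 N within 0.6 mm. Next is lid 3, with contact expected at a TCP height of about 0.106.

```bash
python3 -m inch '[[0,0,0.5,0,0,0],[0,0,1,0,0,0],[-0.1,-3.3,1,0,0,0],[-0.3,-6.6,1,0,0,0],[-0.45,-9.9,1,0,0,0],[-0.6,-11.6,1,0,0,0],[-0.6,-11.6,0.6,0,0,0],[-0.6,-11.6,0.2,0,0,0],[-0.6,-11.6,-0.05,0,0,0],[-0.6,-11.6,-0.1,0,0,0]]'
```

```text
time_s: 19.87
position: [0.556, 0.033, 0.1076]
tool_rot: [-0.707, 0.02, -0.019, 0.707]
contact_force: [-0.6, -0.2, 0.5]
finger_gap: -0.0001
```

```bash
python3 -m inch '[[0,0,-0.05,0,0,0],[0,0,-0.1,0,0,0],[0,0,-0.12,0,0,0],[0,0,-0.12,0,0,0],[0,0,-0.12,0,0,0],[0,0,-0.12,0,0,0],[0,0,-0.12,0,0,0],[0,0,-0.12,0,0,0],[0,0,-0.12,0,0,0],[0,0,-0.12,0,0,0]]'
```

```text
time_s: 20.7
position: [0.5565, 0.0306, 0.1073]
tool_rot: [0.707, -0.021, 0.021, -0.707]
contact_force: [-0.3, -0.1, 0.5]
finger_gap: 0.0002
```

```bash
python3 -m inch '[[0,0,-0.05,0,0,0],[0,0,-0.1,0,0,0],[0,0,-0.12,0,0,0],[0,0,-0.12,0,0,0],[0,0,-0.12,0,0,0],[0,0,-0.12,0,0,0],[0,0,-0.12,0,0,0],[0,0,-0.12,0,0,0],[0,0,-0.12,0,0,0],[0,0,-0.12,0,0,0]]'
```

```text
time_s: 21.53
position: [0.5565, 0.0306, 0.1061]
tool_rot: [0.707, -0.021, 0.021, -0.707]
contact_force: [0.1, -0.9, 1.5]
finger_gap: 0.0003
```

```bash
python3 -m inch '[[0,0,-0.05,0,0,0],[0,0,-0.1,0,0,0],[0,0,-0.12,0,0,0],[0,0,-0.12,0,0,0],[0,0,-0.12,0,0,0],[0,0,-0.12,0,0,0],[0,0,-0.12,0,0,0],[0,0,-0.12,0,0,0],[0,0,-0.12,0,0,0],[0,0,-0.12,0,0,0]]'
```

```text
time_s: 22.37
position: [0.5565, 0.0307, 0.1061]
tool_rot: [-0.707, 0.021, -0.021, 0.707]
contact_force: [-3.6, -0.1, 7.8]
finger_gap: -0.0002
```

Lid 3 is rigid: command 1.2 mm lower, no motion, 7.8 N. Next is lid 4.

```bash
python3 -m inch '[[0,0,0.6,0,0,0],[0,0,1.2,0,0,0],[-0.1,-3.3,1.4,0,0,0],[-0.3,-6.6,1.4,0,0,0],[-0.45,-9.9,1.4,0,0,0],[-0.6,-11.6,1.4,0,0,0],[-0.6,-11.6,1,0,0,0],[-0.6,-11.6,0.6,0,0,0],[-0.6,-11.6,0.35,0,0,0],[-0.6,-11.6,0.3,0,0,0]]'
```

```text
time_s: 23.2
position: [0.5501, -0.0829, 0.1069]
tool_rot: [-0.706, 0.02, -0.019, 0.707]
contact_force: [-0.3, -0.3, 0.6]
finger_gap: 0.0003
```

```bash
python3 -m inch '[[0,0,-0.05,0,0,0],[0,0,-0.1,0,0,0],[0,0,-0.12,0,0,0],[0,0,-0.12,0,0,0],[0,0,-0.12,0,0,0],[0,0,-0.12,0,0,0],[0,0,-0.12,0,0,0],[0,0,-0.12,0,0,0],[0,0,-0.12,0,0,0],[0,0,-0.12,0,0,0]]'
```

```text
time_s: 24.03
position: [0.5504, -0.0854, 0.1067]
tool_rot: [0.707, -0.021, 0.021, -0.707]
contact_force: [0.4, 0.1, -0.3]
finger_gap: -0.0001
```

```bash
python3 -m inch '[[0,0,-0.05,0,0,0],[0,0,-0.1,0,0,0],[0,0,-0.12,0,0,0],[0,0,-0.12,0,0,0],[0,0,-0.12,0,0,0],[0,0,-0.12,0,0,0],[0,0,-0.12,0,0,0],[0,0,-0.12,0,0,0],[0,0,-0.12,0,0,0],[0,0,-0.12,0,0,0]]'
```

```text
time_s: 24.87
position: [0.5505, -0.0853, 0.1055]
tool_rot: [0.707, -0.021, 0.021, -0.707]
contact_force: [-0.2, -0.5, 0.3]
finger_gap: 0.0
```

```bash
python3 -m inch '[[0,0,-0.05,0,0,0],[0,0,-0.1,0,0,0],[0,0,-0.12,0,0,0],[0,0,-0.12,0,0,0],[0,0,-0.12,0,0,0],[0,0,-0.12,0,0,0],[0,0,-0.12,0,0,0],[0,0,-0.12,0,0,0],[0,0,-0.12,0,0,0],[0,0,-0.12,0,0,0]]'
```

```text
time_s: 25.7
position: [0.5505, -0.0854, 0.1043]
tool_rot: [0.707, -0.021, 0.021, -0.707]
contact_force: [-0.7, -0.2, 1.2]
finger_gap: -0.0003
```

```bash
python3 -m inch '[[0,0,-0.05,0,0,0],[0,0,-0.1,0,0,0],[0,0,-0.12,0,0,0],[0,0,-0.12,0,0,0],[0,0,-0.12,0,0,0],[0,0,-0.12,0,0,0],[0,0,-0.12,0,0,0],[0,0,-0.12,0,0,0],[0,0,-0.12,0,0,0],[0,0,-0.12,0,0,0]]'
```

```text
time_s: 26.53
position: [0.5505, -0.0854, 0.1031]
tool_rot: [0.707, -0.021, 0.021, -0.707]
contact_force: [-1.7, -1.3, 1.7]
finger_gap: 0.0001
```

```bash
python3 -m inch '[[0,0,-0.05,0,0,0],[0,0,-0.1,0,0,0],[0,0,-0.1,0,0,0],[0,0,-0.1,0,0,0],[0,0,-0.1,0,0,0],[0,0,-0.1,0,0,0],[0,0,-0.1,0,0,0],[0,0,-0.1,0,0,0],[0,0,-0.1,0,0,0],[0,0,-0.1,0,0,0]]'
python3 - <<'E'
from h import *
g=env.grab_frame("scene")["color"][185:255,180:260,::-1];o=cv2.imread("pics/scene0.png")[185:255,180:260]
cv2.imwrite("pics/s6.png",cv2.resize(np.hstack([o,g]),(800,350),interpolation=2))
E
```

```text
time_s: 27.37
position: [0.5504, -0.0854, 0.1027]
tool_rot: [-0.707, 0.021, -0.021, 0.707]
contact_force: [-3.8, -0.3, 5.9]
finger_gap: 0.0001
```

View pics/s6.png

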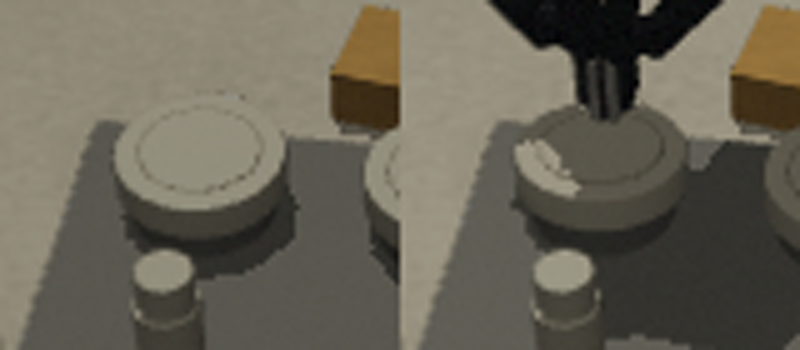

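The tip sank about 2.2 mm at 1.5 N and then stopped. In the picture the far rim rises from row 205 to 195, so lid 4 rocks. I move to its middle and press down.

```bash
python3 -m inch '[[0,0,0.6,0,0,0],[0,0,1.2,0,0,0],[1.5,0,1.2,0,0,0],[2.9,0,1.2,0,0,0],[2.9,0,1.2,0,0,0],[2.9,0,0.9,0,0,0],[2.9,0,0.6,0,0,0],[2.9,0,0.5,0,0,0],[2.9,0,0.5,0,0,0],[2.9,0,0.5,0,0,0]]'
```

```text
time_s: 28.25
position: [0.5786, -0.0854, 0.1067]
tool_rot: [-0.707, 0.021, -0.02, 0.707]
contact_force: [0.2, 0.1, 0.1]
finger_gap: 0.0001
```

```bash
python3 -m inch '[[0,0,-0.05,0,0,0],[0,0,-0.1,0,0,0],[0,0,-0.15,0,0,0],[0,0,-0.2,0,0,0],[0,0,-0.25,0,0,0],[0,0,-0.25,0,0,0],[0,0,-0.25,0,0,0],[0,0,-0.25,0,0,0],[0,0,-0.25,0,0,0],[0,0,-0.25,0,0,0]]'
```

```text
time_s: 29.08
position: [0.58, -0.0854, 0.1056]
tool_rot: [-0.707, 0.02, -0.021, 0.707]
contact_force: [-0.7, 0.5, 5.5]
finger_gap: 0.0001
```

```bash
python3 -m inch '[[0,0,-0.05,0,0,0],[0,0,-0.1,0,0,0],[0,0,-0.1,0,0,0],[0,0,-0.1,0,0,0],[0,0,-0.1,0,0,0],[0,0,-0.1,0,0,0],[0,0,-0.1,0,0,0],[0,0,-0.1,0,0,0],[0,0,-0.1,0,0,0],[0,0,-0.1,0,0,0]]'
```

```text
time_s: 29.92
position: [0.5801, -0.0854, 0.105]
tool_rot: [-0.707, 0.02, -0.021, 0.707]
contact_force: [-1.5, 1.0, 7.7]
finger_gap: -0.0
```

```bash
python3 -m inch '[[0,0,-0.05,0,0,0],[0,0,-0.1,0,0,0],[0,0,-0.15,0,0,0],[0,0,-0.2,0,0,0],[0,0,-0.2,0,0,0],[0,0,-0.2,0,0,0],[0,0,-0.2,0,0,0],[0,0,-0.2,0,0,0],[0,0,-0.2,0,0,0],[0,0,-0.2,0,0,0]]'
```

```text
time_s: 30.75
position: [0.5801, -0.0854, 0.1031]
tool_rot: [-0.707, 0.02, -0.021, 0.707]
contact_force: [-2.4, 0.7, 8.1]
finger_gap: -0.0001
```

```bash
python3 -m inch '[[0,0,-0.05,0,0,0],[0,0,-0.1,0,0,0],[0,0,-0.15,0,0,0],[0,0,-0.15,0,0,0],[0,0,-0.15,0,0,0],[0,0,-0.15,0,0,0],[0,0,-0.15,0,0,0],[0,0,-0.15,0,0,0],[0,0,-0.15,0,0,0],[0,0,-0.15,0,0,0]]'
```

```text
time_s: 31.58
position: [0.5801, -0.0854, 0.1016]
tool_rot: [-0.707, 0.02, -0.021, 0.707]
contact_force: [-1.7, 0.7, 7.3]
finger_gap: -0.0001
```

```bash
python3 -m inch '[[0,0,-0.05,0,0,0],[0,0,-0.1,0,0,0],[0,0,-0.12,0,0,0],[0,0,-0.12,0,0,0],[0,0,-0.12,0,0,0],[0,0,-0.12,0,0,0],[0,0,-0.12,0,0,0],[0,0,-0.12,0,0,0],[0,0,-0.12,0,0,0],[0,0,-0.12,0,0,0]]'
```

```text
time_s: 32.42
position: [0.5801, -0.0854, 0.1013]
tool_rot: [-0.706, 0.02, -0.021, 0.707]
contact_force: [-4.1, 1.4, 13.0]
finger_gap: 0.0001
```

```bash
python3 -m inch '[[0,0,-0.05,0,0,0],[0,0,-0.08,0,0,0],[0,0,-0.08,0,0,0],[0,0,-0.08,0,0,0],[0,0,-0.08,0,0,0],[0,0,-0.08,0,0,0],[0,0,-0.08,0,0,0],[0,0,-0.08,0,0,0],[0,0,-0.08,0,0,0],[0,0,-0.08,0,0,0]]'
```

```text
time_s: 33.25
position: [0.5802, -0.0854, 0.1013]
tool_rot: [-0.706, 0.021, -0.021, 0.707]
contact_force: [-5.7, 0.7, 16.3]
finger_gap: 0.0001
```

Hard stop at 16 N after about 4.3 mm of travel, so the lid is home. I lift straight off, look, and hand in.

```bash
python3 -m inch '[[0,0,0.3,0,0,0],[0,0,1,0,0,0],[0,0,2.5,0,0,0],[0,0,4.5,0,0,0],[0,0,6.5,0,0,0],[0,0,8.5,0,0,0],[0,0,10,0,0,0],[-3,0,11,0,0,0],[-6,0,12,0,0,0],[-8,0,12,0,0,0]]'
python3 -m inch '[[-3,0,0,0,0,0],[-6,0,0,0,0,0],[-8,0,0,0,0,0],[-8,0,0,0,0,0],[-8,0,0,0,0,0],[-8,0,0,0,0,0],[-8,0,0,0,0,0],[-8,0,0,0,0,0],[-8,0,0,0,0,0],[-8,0,0,0,0,0]]'
python3 - <<'E'
from h import *
g=env.grab_frame("scene")["color"][170:310,130:410,::-1];o=cv2.imread("pics/scene0.png")[170:310,130:410]
cv2.imwrite("pics/end.png",cv2.resize(np.vstack([o,g]),(560*1,560),interpolation=2))
E
```

```text
time_s: 34.08
position: [0.4985, -0.0859, 0.2196]
tool_rot: [0.707, -0.02, 0.021, -0.707]
contact_force: [-0.8, -0.5, 0.5]
finger_gap: -0.0002
time_s: 34.92
position: [0.42, -0.0854, 0.218]
tool_rot: [0.707, -0.021, 0.021, -0.707]
contact_force: [-0.3, 0.1, -0.2]
finger_gap: 0.0002
```

View pics/end.png

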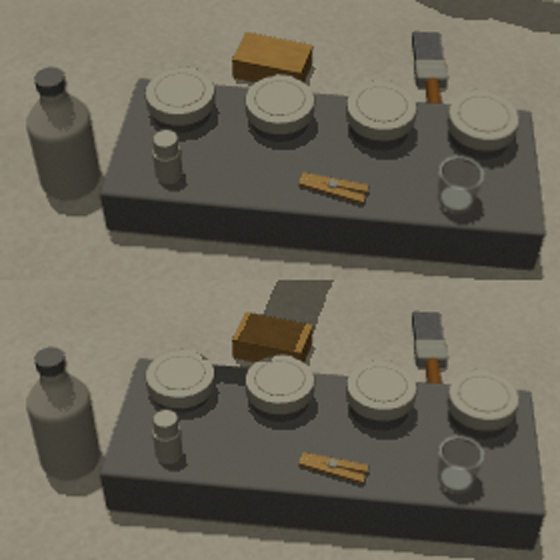

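Compared with the start picture, lid 4 (180,378) sits level and lower with less skirt showing; everything else looks unmoved.

```bash
python3 -c "
from station import env;print(env.finish_job())"
```

```text
the job is handed in; nothing more can be done
None
```

The unseated lid was at place 4, and I pressed it down at its middle until it was home. The job was handed in at about 35 s.

- **Finding it:** I pressed the near edge of lids 1 to 4 in order. Lids 1, 2 and 3 were rigid, stopping at about 5 to 8 N with almost no movement. Lid 4 sank about 2 mm at 1 to 2 N, and in the scene picture its far edge rose.
- **Seating it:** It went down about 4.3 mm at roughly 8 N, then stopped hard and did not move between 13 and 16 N. 16 N was the highest force I read.
- **Last checks:** After I lifted off, the force read about zero. The final picture shows lid 4 level and lower, with everything else where it stood. I did not press lid 4's edge again to confirm it no longer rocks.
- **Disagreement with the description:** With the jaws shut, the fingertips touched about 20 mm higher on the tool than the stated 22 mm ahead of the TCP. Finding the first contact therefore took longer than planned.

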